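Set a coffee grinder to a coarse grind by clicks and start it

ROBOT

A 6-joint arm with a two-finger parallel gripper is mounted at the origin on a cart in front of the work surface, level with it; the furniture and walls round the work are solid. World frame = base frame: x ahead of the robot, y to its left, z up, the work surface at z = 0. Lengths are in mm, angles in rad, forces in N, time in s.
With the tool pointing down it reaches from about 375 to 975 mm from the base axis. Payload 3.8 kg.
Tool frame: the origin (TCP) lies at the very end of the fingers, on their centre line; the grasp point (between the pads) lies 19 mm behind it; z points along the fingers, y is the line along which they close (so a half turn about z gives the same grasp; the last joint's range is limited). The gripper opens to 85 mm and grips with 20 to 120 N. Pads are 22 mm wide; open, the fingers measure 114 mm over their backs; the gripper's body (76 mm by 85 mm) begins 54 mm behind the grasp point. The pads swing forward as they close: fully open they stand 13 mm farther back than shut.
Start: joints at [-1.365, 0.264, 1.604, -0, 1.274, -0.037], TCP at [162.279, -655.197, 231.28] pointing down, gripper open.
Joint ranges: [-2.63, 2.63], [-0.94, 2.18], [0.31, 2.57], [-1.31, 4.45], [0, 2.66], [-2.55, 2.55]. Speed limits (rad/s): [2.57, 2.57, 3.14, 3.14, 3.14, 3.14].

INTERFACE

Orientations are given as a 3x3 rotation matrix whose columns are the frame's x, y, z axes.
In Python, from workcell import ctrl gives the robot as it stands.
- The arm moves only by the shell command python3 -m crank 'ROWS' [FORCE]. ROWS is JSON, a list of rows, each an object of numbers: "tx", "ty", "tz": the shift along the tool's x, y, z scaled (see below); "ax", "ay", "az": the turn, a rotation vector about the tool's x, y, z scaled (see below); "grip": the gripper command: -1 is shut, 1 is fully open, values between are in proportion. A call has 1 to 20 rows; each row is the pose to reach, as a shift and turn from the pose commanded when the call began, along the tool's axes at that moment; what a row does not reach only later rows make up. The controller multiplies each number of a shift by 300 mm and each number of a turn by 45 degrees. A row lasts 1/8 s, in which the tool goes at most 62.5 mm and 10.7 degrees, less where a joint would pass 70% of its speed; a pose out of reach is approached as far as the arm can. A call with a number of a shift or a turn outside -1 to 1 is refused whole. A call with a gripper value outside its range is refused whole. The fingers move at their own pace and stop on an object; FORCE is the grip in N (left out, the last holds). Time passes only in rows, so rows that repeat a pose let the fingers close. It gives the time, the measured TCP pose, the force, the opening and the grip force at its end, in the units of the state.
- ctrl.sense(): the state, without advancing time (a new reading comes with each control period).
- ctrl.grab_frame(name): name is "scene" or "top"; returns a dict with "img" (480x640x3 uint8, red, green, blue), "depth" (480x640 float32, mm along the optical axis (not along the pixel's ray), 0 where there is no reading), "camera_matrix" (3x3 intrinsics, pixels), "view" (4x4, takes a point from world to camera coordinates). Camera axes: x right, y down, z forward; pixel columns grow to the right and rows downward; lengths in mm; the calibration is good to about 2 mm. A picture is of the moment at which its call begins.
- ctrl.finish_job(): hands the job in; it is judged then, once.
The state is a dict: "clock": time; "q": joint angles; "joint_velocities": joint speeds; "joint_torque": joint torques, N m; "ee_pos": TCP position; "tcp_rot": TCP orientation; "contact_force": force on the tool from outside, world axes, zero at the start; "ft_torque": the same for the moment, N m; "grip_width": opening from 0.0 (shut) to 1.0 (fully open); "gripper_force": force on a finger pad.
Only numpy, scipy, OpenCV 4.12 (cv2) and the standard library are available. Lean on these libraries where they do the work, as an engineer would, in place of code of your own. Each camera call takes 0.05 s, during which the arm holds its last target. There are 200 camera calls.

TASK

Get the coffee grinder ready for a cafetiere and start it: push its grounds bin fully home, and flick the lobed grind wheel round with a fingertip, click by click, until its long pointer lobe rests in the click at the second-largest dot (one click short of the coarsest). Only when both are done, press the round start button right down and let it come up again. Only touch and push: do not shove, tip or lift the grinder, and leave the mug, the jar and the tin beside it where they are.

Things in the scene. Friction and masses are not known exactly. Their poses are not given: they have to be found in the camera images.
- grinder: white coffee grinder, a loose box 150 (x, depth) x 215 (y, width) mm, flat deck 118 mm above the bench, about 2.7 kg, rubber feet. Origin: centre of the underside; x to its back, y to its left; its front (-x) faces roughly to the robot. On the deck: left the black grind wheel with the hopper in its middle, right the start button. In the front, below the wheel: the grounds bin
- hopper_top (a point): top of the low round metal cap of the bean hopper in the middle of the wheel (fixed, radius 33 mm), on the wheel's axis, 159 mm above the bench
- wheel_axis (a point): on the wheel's upright axis, half-way up its lobes, 133 mm above the bench, 30 mm left of the grinder's middle. Flat disc of radius 36 with eight lobes 45 deg apart, 11 mm wide, reaching 49.5 mm from the axis (the pointer 58), from 125 to 141 mm above the bench; gaps of 27 mm between them for a fingertip. At rest in a click, one lobe stands straight to the grinder's front
- grind_wheel (a joint): wheel angle, rad, growing counterclockwise from above = coarser. Sprung clicks every 0.785: 0 = pointer at the smallest dot (back left of the axis), then left, front left, front, front right; 3.927 = second-largest dot (right); 4.712 = largest (back right); stops just past both ends. About 2 N at a lobe moves it; past half-way it snaps on to the next click, before that it springs back
- pointer_tip (a point): near the tip of the pointer, the longest lobe, with a pale bar along its top; 55 mm from the wheel's axis, half-way up the lobe
- dot_target (a point): the second-largest dot, straight to the right (grinder -y) of the wheel's axis. Seven dark dots are printed on the deck 65 mm from the axis, 45 deg apart: the smallest (5 mm, finest) at the back left, growing counterclockwise from above by the left, front and right to the largest (16 mm, coarsest) at the back right; none at the very back
- bin_front (a point): on the front face of the grounds bin, on its centre line, 12 mm below the upper edge, 85.5 mm above the bench. The face is 112 mm wide and reaches from 17.5 to 97.5 mm above the bench; home, it is 2 mm proud of the grinder's front. The bin is pushed home along the grinder's +x
- grounds_bin (a joint): how far the grounds bin stands out, m: 0 = home against its stop, at most 0.06; slides with about 1 N
- start_top (a point): centre of the top of the start button, a round metal button of 26 mm diameter on the right of the deck, pressed straight down
- start (a joint): travel of the start button, m: 0 = up, 0.006 = fully down (about 5 N); springs back up
- mug: green and white mug, 86 mm wide and 88 high, handle on one side, standing to the left of the grinder; origin at the centre of its underside; z up. Leave alone
- jar: small glass jar with a dark lid, 60 mm wide and 90 high, standing to the right of the grinder; origin at the centre of its underside. Leave alone
- low_tin: flat oblong tin, 63 x 105 x 26 mm, lying in front of the grinder to its right; origin at the centre of its underside. Leave alone

How it is judged (in metres and radians):
On the way:
1. with the bin home and the wheel in the click at the second-largest dot, the start button is pressed right down (value of joint grind_wheel between 3.797 and 4.057 rad and value of joint grounds_bin below 0.004 m and value of joint start above 0.0045 m), for 0.05 s.
At the end, for the whole second after the job is handed in: The grounds bin is home (within 4 mm), the grind wheel rests in the click at the second-largest dot (3.927 rad, within 0.13), the start button has been pressed right down (at least 4.5 of 6 mm) after that and is up again, and the grinder stands at rest (value of joint grind_wheel between 3.797 and 4.057 rad and value of joint grounds_bin below 0.004 m and value of joint start below 0.0015 m and velocity of joint grind_wheel between -0.1 and 0.1 rad/s and angle between grinder's own z axis and vertical below 0.03 rad and linear speed of grinder below 0.01 m/s); the robot touches nothing.
It fails at once if the start button is pressed before the bin is home and the wheel is set (value of joint start above 0.003 m and not (value of joint grind_wheel between 3.797 and 4.057 rad and value of joint grounds_bin below 0.004 m)).
It fails at once if the grinder is shoved (more than 30 mm), lifted or tipped (distance of grinder from where it was at the start of the episode above 0.03 m or distance of start_top from where it was at the start of the episode above 0.035 m or height (world z) of grinder above 0.012 m or angle between grinder's own z axis and vertical above 0.1 rad).
It fails at once if the mug, the jar or the tin is moved by more than 20 mm (distance of any of mug, jar, low_tin from where it was at the start of the episode above 0.02 m).
It also fails if it takes over 64 s, if anything falls off the work surface, if the arm or the gripper's body presses on something with over 40 N, if the wrist force passes 120 N, or if a joint passes its speed limit or range.

## Working session

There is one attempt and no reset: what is moved stays moved. The work goes in short steps, Python scripts to look and compute and a shell command to move; the robot and the scene stay as the last step left them, time stands still between calls to the robot, and variables do not carry over. Pictures are saved under pics/ and viewed, at most 10 in all, crops included, and the job is handed in when it is done.

```bash
mkdir -p pics; cat > h.py <<'E'
import numpy as np, cv2
from workcell import ctrl
def grab(n):
    f=ctrl.grab_frame(n); np.savez('/tmp/%s.npz'%n,**f); return f
def load(n): return dict(np.load('/tmp/%s.npz'%n))
def w(f,u,v,z=None):
    K=f['camera_matrix'];V=f['view'];R=V[:3,:3];t=V[:3,3]
    d=R.T@np.linalg.solve(K,[u,v,1.]); c=-R.T@t
    s=f['depth'][int(v),int(u)] if z is None else (z-c[2])/d[2]
    return c+s*d
def px(f,p):
    q=f['camera_matrix']@(f['view'][:3,:3]@np.array(p)+f['view'][:3,3]); return q[:2]/q[2]
def save(f,name,crop=None,k=1):
    im=f['img'][:,:,::-1]
    if crop: a,b,c,d=crop; im=im[b:d,a:c]
    cv2.imwrite('pics/'+name,cv2.resize(im,None,fx=k,fy=k,interpolation=cv2.INTER_CUBIC))
E
python3 - <<'E'
from h import *
s=ctrl.sense(); print(s['clock'],s['ee_pos'],s['tcp_rot'],s['grip_width'],s['contact_force'])
for n in('scene','top'):
    f=grab(n); save(f,n+'1.png')
E
```

```text
0.0 [ 162.13452128 -654.46871412  229.93721859] [[ 9.70677884e-01  2.40383538e-01 -4.47574654e-04]
 [ 2.40383930e-01 -9.70675260e-01  2.25948941e-03]
 [ 1.08694414e-04 -2.30082616e-03 -9.99997347e-01]] 0.999142074680333 [-0.78388617  0.4628821   0.95442323]
```

View pics/top1.png

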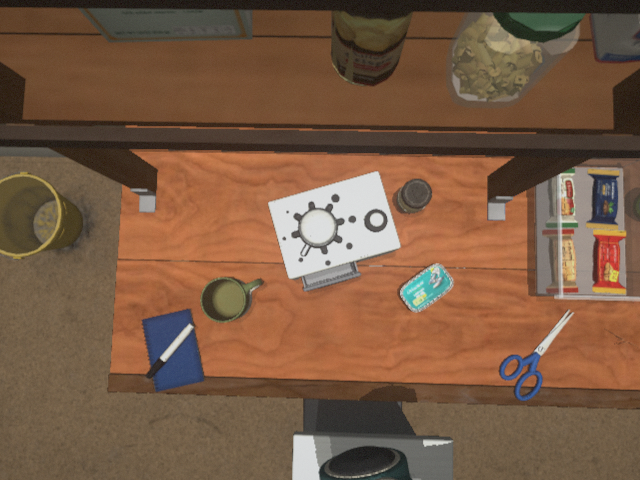

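View pics/scene1.png

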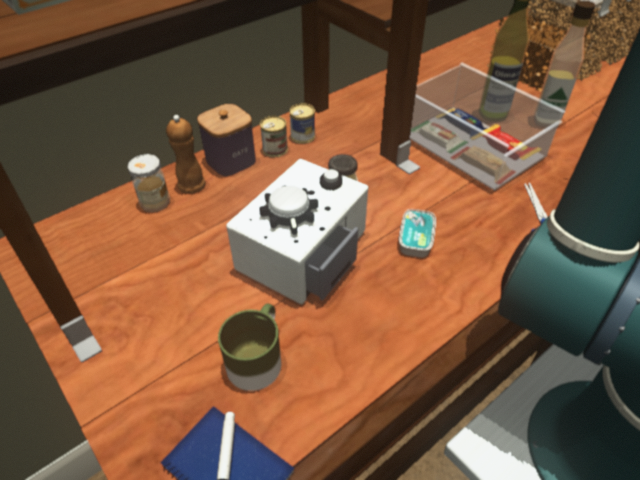

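The top view shows the grinder centred near (334,225), with the wheel axis near (318,228), the button at (375,220), and the bin standing out at the front near (330,275). The shelf edge is behind it. I'll enlarge this area.

```bash
python3 - <<'E'
from h import *
f=load('top'); save(f,'c1.png',(260,160,440,295),4.4)
g=load('scene')
for n,u,v,z in [('corner BL',269,202,118),('BR',378,172,118),('FR',400,249,118),('FL',291,278,118),('btn',375,220,None),('hop',318,228,159),('hopd',318,228,None),('shelf',320,135,None),('shelffront',320,148,None),('jar',413,195,None),('mug',225,300,None),('tin',427,288,None),('binhandle',332,275,None)]:
    print(n,w(f,u,v,z).round(1))
E
```

```text
corner BL [597.5 210.8 118. ]
BR [658.1  10.8 118. ]
FR [516.4 -31.4 118. ]
FL [458.4 165.6 118. ]
btn [566.   16.5 137.1]
hop [546.5 117.8 159. ]
hopd [546.6 117.8 158.4]
shelf [621.1 110.3 458.1]
shelffront [609.9 110.3 442.8]
jar [621.6 -58.5  90.7]
mug [411.6 308.3   5.1]
tin [447.3 -99.4  21.2]
binhandle [468.   90.8  26.7]
```

View pics/c1.png

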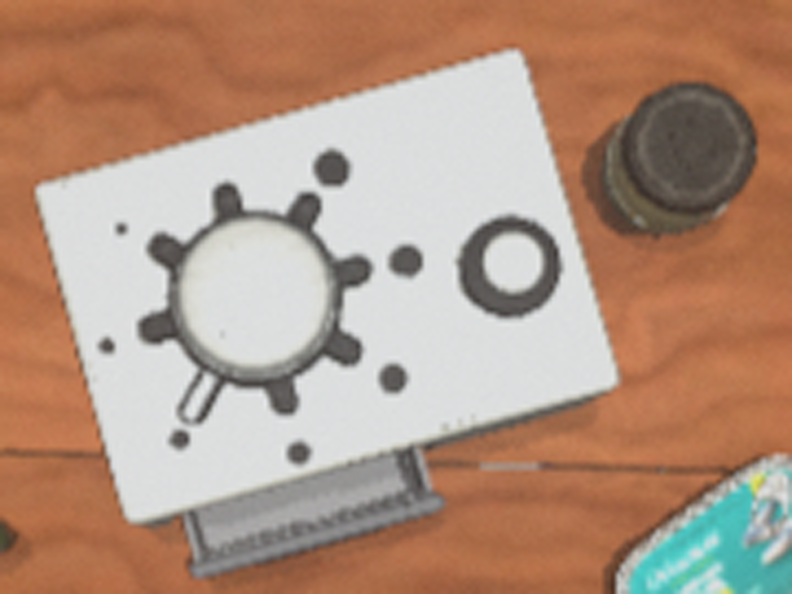

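The pointer is at the front-left dot (1.571 rad), so it needs three clicks counterclockwise. Next I'll fit the grinder frame from the dots, button and bin.

```bash
cat > fit.py <<'E'
from h import *
f=load('top')
D=[(121,229),(107,346),(179,440),(298,453),(393,378),(406,261),(332,168)]
P=np.array([w(f,260+a/4.4,160+b/4.4,118)[:2] for a,b in D])
a=np.radians(45+45*np.arange(7)); M=65*np.c_[np.cos(a),np.sin(a)]
mc,pc=M.mean(0),P.mean(0); U,S,Vt=np.linalg.svd((M-mc).T@(P-pc)); R=(U@Vt).T
axis=pc-R@mc; yaw=np.arctan2(R[1,0],R[0,0])
G=lambda p:(R.T@(np.array(p)[:2]-axis)).round(1)   # grinder-aligned, origin wheel axis
E
python3 - <<'E'
from fit import *
print('axis',axis,'yaw',np.degrees(yaw),'res',((M@R.T+axis)-P).round(1).tolist())
for n,c in [('btn_top',(514,262)),]:
    p=w(f,260+c[0]/4.4,160+c[1]/4.4); print(n,p,G(p))
for c in [(190,560),(440,493),(200,575),(442,505)]:
    p=w(f,260+c[0]/4.4,160+c[1]/4.4,97.5); print('bin',p.round(1),G(p))
s=ctrl.sense(); T=s['tcp_rot']
for n,g in [('prebin',(-170,0)),('prewheel',(-130,0))]:
    d=np.r_[R@np.array(g)+axis,0]; print(n,d)
# bench cluster from depth: bin front points in scene cam
g=load('scene'); v,u=np.mgrid[150:300:2,280:370:2]; 
Q=np.array([w(g,a,b) for a,b in zip(u.ravel(),v.ravel())]); q=(Q[:,:2]-axis)@R
m=(Q[:,2]>30)&(Q[:,2]<95)&(q[:,0]<-78)&(abs(q[:,1]+0)<70); print('front x pct',np.percentile(q[m,0],[2,10,50,90]),'y',np.percentile(q[m,1],[2,98]))
m=(Q[:,2]>80)&(Q[:,2]<95)&(q[:,0]<-78)&(abs(q[:,1]+0)<70); print('top band',np.percentile(q[m,0],[2,10,50,90]))
E
```

```text
axis [549.57246639 118.44767771] yaw 17.35926882789279 res [[0.2, 0.1], [0.0, 0.3], [0.3, -0.3], [-0.1, -0.3], [-0.3, 0.1], [0.1, 0.0], [-0.2, 0.1]]
btn_top [566.40210629  13.54178652 140.47515172] [ -15.2 -105.1]
bin [442.2 144.   97.5] [-94.9  56.4]
bin [473.2  39.2  97.5] [-96.5 -52.9]
bin [436.  139.6  97.5] [-102.1   54. ]
bin [468.2  38.2  97.5] [-101.6  -52.3]
prebin [387.31551191  67.72607755   0.        ]
prewheel [425.49361885  79.6605717    0.        ]
front x pct [-104.36740718 -103.59709214 -102.68850577  -85.10894419] y [-51.61850453  54.99849669]
top band [-103.76135273 -103.5355798  -102.68407639  -85.73789648]
```

```bash
python3 -m crank '[{"tx":0.9,"ty":-0.98,"az":-0.077,"grip":-1},{"tx":0.9,"ty":-0.98,"az":-0.077,"grip":-1},{"tx":0.9,"ty":-0.98,"az":-0.077,"grip":-1},{"tx":0.9,"ty":-0.98,"az":-0.077,"grip":-1},{"tx":0.9,"ty":-0.98,"az":-0.077,"grip":-1},{"tx":0.9,"ty":-0.98,"az":-0.077,"grip":-1},{"tx":0.9,"ty":-0.98,"az":-0.077,"grip":-1},{"tx":0.9,"ty":-0.98,"az":-0.077,"grip":-1},{"tx":0.9,"ty":-0.98,"az":-0.077,"grip":-1},{"tx":0.9,"ty":-0.98,"az":-0.077,"grip":-1}]'
cat > st.py <<'E'
from fit import *
s=ctrl.sense(); p=s['ee_pos']; T=s['tcp_rot']
print('t',s['clock'],'G',G(p),'z',round(p[2],1),'yawerr deg',np.degrees(np.arctan2(T[1,0],T[0,0])-yaw).round(2),'tilt',T[2].round(4),'F',(R.T@s['contact_force'][:2]).round(1),s['contact_force'][2].round(1),'grip',s['grip_width'])
E
python3 st.py
```

```text
t 0.1 G [-600.4 -622.2] z 230.1 yawerr deg -3.45 tilt [ 1.e-04 -2.e-03 -1.e+00] F [-0.3  1.4] -0.5 grip 0.9960110395350257$[0]: bad value
```

```bash
python3 -m crank '[{"tx":0.9,"ty":-0.98,"tz":0,"ax":0,"ay":0,"az":-0.077,"grip":-1},{"tx":0.9,"ty":-0.98,"tz":0,"ax":0,"ay":0,"az":-0.077,"grip":-1},{"tx":0.9,"ty":-0.98,"tz":0,"ax":0,"ay":0,"az":-0.077,"grip":-1},{"tx":0.9,"ty":-0.98,"tz":0,"ax":0,"ay":0,"az":-0.077,"grip":-1},{"tx":0.9,"ty":-0.98,"tz":0,"ax":0,"ay":0,"az":-0.077,"grip":-1},{"tx":0.9,"ty":-0.98,"tz":0,"ax":0,"ay":0,"az":-0.077,"grip":-1},{"tx":0.9,"ty":-0.98,"tz":0,"ax":0,"ay":0,"az":-0.077,"grip":-1},{"tx":0.9,"ty":-0.98,"tz":0,"ax":0,"ay":0,"az":-0.077,"grip":-1}]' ; python3 st.py
```

```text
clock: 1.1
ee_pos: [354.1, -303.3, 231.0]
tcp_rot: [[0.953, 0.302, -0.0], [0.302, -0.953, 0.0], [-0.0, -0.0, -1.0]]
contact_force: [-1.3, 0.7, 0.4]
grip_width: 0.001
gripper_force: 0.0
t 1.1 G [-312.4 -344.2] z 231.0 yawerr deg 0.22 tilt [-2.e-04 -4.e-04 -1.e+00] F [-1.   1.1] 0.4 grip 0.0014001030450577904
```

```bash
python3 -m crank '[{"tx":0.557,"ty":-1,"tz":0,"ax":0,"ay":0,"az":0,"grip":-1},{"tx":0.557,"ty":-1,"tz":0,"ax":0,"ay":0,"az":0,"grip":-1},{"tx":0.557,"ty":-1,"tz":0,"ax":0,"ay":0,"az":0,"grip":-1},{"tx":0.557,"ty":-1,"tz":0,"ax":0,"ay":0,"az":0,"grip":-1},{"tx":0.557,"ty":-1,"tz":0,"ax":0,"ay":0,"az":0,"grip":-1},{"tx":0.557,"ty":-1,"tz":0,"ax":0,"ay":0,"az":0,"grip":-1},{"tx":0.557,"ty":-1,"tz":0,"ax":0,"ay":0,"az":0,"grip":-1}]' >/dev/null; python3 -m crank '[{"tx":0,"ty":-0.147,"tz":0.3,"ax":0,"ay":0,"az":0,"grip":-1},{"tx":0,"ty":-0.147,"tz":0.497,"ax":0,"ay":0,"az":0,"grip":-1},{"tx":0,"ty":-0.147,"tz":0.497,"ax":0,"ay":0,"az":0,"grip":-1},{"tx":0,"ty":-0.147,"tz":0.497,"ax":0,"ay":0,"az":0,"grip":-1}]' ; python3 st.py; python3 - <<'E'
from h import *
f=grab('scene'); save(f,'s2.png',(180,120,420,300),3.3)
E
```

```text
clock: 2.48
ee_pos: [407.4, 71.7, 79.3]
tcp_rot: [[0.955, 0.298, -0.007], [0.298, -0.955, -0.001], [-0.007, -0.001, -1.0]]
contact_force: [0.3, 0.3, -0.2]
grip_width: 0.003
gripper_force: 0.0
t 2.475 G [-149.6   -2.2] z 79.3 yawerr deg -0.04 tilt [-7.3e-03 -8.0e-04 -1.0e+00] F [0.4 0.2] -0.2 grip 0.0027735472000503135
```

View pics/s2.png

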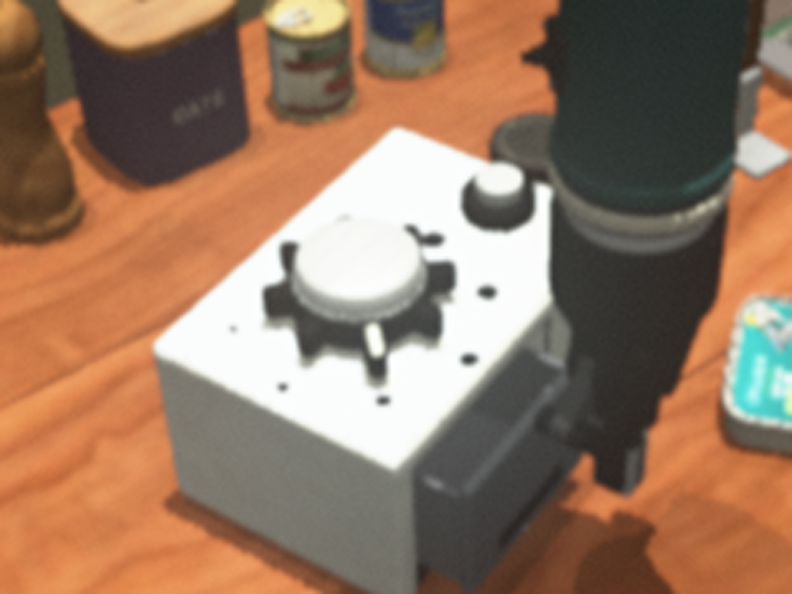

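The closed fingertips stand in front of the bin's upper face and the pointer is still at front-left. Next I push the bin in.

```bash
python3 -m crank '[{"tx":0.06,"ty":0,"tz":0,"ax":0,"ay":0,"az":0,"grip":-1},{"tx":0.1,"ty":0,"tz":0,"ax":0,"ay":0,"az":0,"grip":-1},{"tx":0.13,"ty":0,"tz":0,"ax":0,"ay":0,"az":0,"grip":-1},{"tx":0.155,"ty":0,"tz":0,"ax":0,"ay":0,"az":0,"grip":-1},{"tx":0.175,"ty":0,"tz":0,"ax":0,"ay":0,"az":0,"grip":-1},{"tx":0.187,"ty":0,"tz":0,"ax":0,"ay":0,"az":0,"grip":-1},{"tx":0.187,"ty":0,"tz":0,"ax":0,"ay":0,"az":0,"grip":-1}]' >/dev/null; python3 st.py
```

```text
t 3.4 G [-90.   -1.4] z 82.1 yawerr deg 0.02 tilt [ 1.e-04 -1.e-04 -1.e+00] F [ 0.1 -0.4] -1.1 grip 0.0003308739912243756
```

```bash
for i in 1; do python3 -m crank '[{"tx":0.006,"ty":0,"tz":0,"ax":0,"ay":0,"az":0,"grip":-1},{"tx":0.01,"ty":0,"tz":0,"ax":0,"ay":0,"az":0,"grip":-1}]' >/dev/null; python3 st.py; python3 -m crank '[{"tx":0.006,"ty":0,"tz":0,"ax":0,"ay":0,"az":0,"grip":-1},{"tx":0.006,"ty":0,"tz":0,"ax":0,"ay":0,"az":0,"grip":-1}]' >/dev/null;  python3 st.py; done
```

```text
t 3.65 G [-87.5  -1.3] z 82.0 yawerr deg 0.01 tilt [-6.e-04 -2.e-04 -1.e+00] F [-0.9 -0.6] 0.2 grip -0.004804165407564617
t 3.9 G [-86.5  -1.3] z 82.0 yawerr deg 0.02 tilt [-2.5e-03 -3.0e-04 -1.0e+00] F [-5.   0.5] 3.4 grip -0.0010842189281546255
```

```bash
python3 -m crank '[{"tx":0.005,"ty":0,"tz":0,"ax":0,"ay":0,"az":0,"grip":-1},{"tx":0.005,"ty":0,"tz":0,"ax":0,"ay":0,"az":0,"grip":-1}]' >/dev/null;  python3 st.py; python3 -m crank '[{"tx":-0.2,"ty":0,"tz":0,"ax":0,"ay":0,"az":0,"grip":-0.2},{"tx":-0.2,"ty":0,"tz":-0.3,"ax":0,"ay":0,"az":0,"grip":-0.2},{"tx":-0.2,"ty":0,"tz":-0.3,"ax":0,"ay":0,"az":0,"grip":-0.2},{"tx":-0.2,"ty":0,"tz":-0.3,"ax":0,"ay":0,"az":0,"grip":-0.2},{"tx":-0.2,"ty":0,"tz":-0.3,"ax":0,"ay":0,"az":0,"grip":-0.2}]' >/dev/null;  python3 st.py
python3 - <<'E'
from fit import *
g=grab('scene'); save(g,'s3.png',(200,60,440,240),3.3); t=grab('top')
v,u=np.mgrid[20:300:1,280:440:1]
Q=np.array([w(g,a,b) for a,b in zip(u.ravel(),v.ravel())]); q=(Q[:,:2]-axis)@R
m=(Q[:,2]>35)&(Q[:,2]<95)&(q[:,0]<-60)&(q[:,0]>-120)&(abs(q[:,1])<50); print('bin front x',np.percentile(q[m,0],[2,10,50,90]))
# gripper tips
m=(q[:,0]<-115)&(abs(q[:,1])<80)&(Q[:,2]>140)&(Q[:,2]<260)
for z in range(150,255,8):
    k=m&(abs(Q[:,2]-z)<4)
    if k.sum()>2: print(z,k.sum(),'x',q[k,0].min().round(),q[k,0].max().round(),'y',q[k,1].min().round(),q[k,1].max().round())
E
```

```text
t 4.15 G [-86.4  -1.4] z 82.0 yawerr deg 0.03 tilt [-5.5e-03 -3.0e-04 -1.0e+00] F [-9.4  0.3] 8.3 grip -0.0011601913739356794
t 4.775 G [-143.6   -1.5] z 172.1 yawerr deg 0.01 tilt [ 1.e-03  1.e-04 -1.e+00] F [0.2 0. ] -0.3 grip 0.39784924599920013
bin front x [-77.82302187 -77.0686928  -76.21777602 -75.44249136]
174 43 x -156.0 -138.0 y -24.0 22.0
182 100 x -156.0 -138.0 y -27.0 29.0
190 99 x -156.0 -138.0 y -25.0 29.0
198 111 x -156.0 -137.0 y -26.0 30.0
206 61 x -156.0 -144.0 y -25.0 29.0
214 50 x -158.0 -146.0 y -34.0 37.0
222 161 x -158.0 -133.0 y -52.0 48.0
230 122 x -158.0 -133.0 y -55.0 50.0
238 179 x -162.0 -133.0 y -56.0 55.0
246 223 x -162.0 -132.0 y -61.0 58.0
254 168 x -162.0 -132.0 y -63.0 60.0
```

View pics/s3.png

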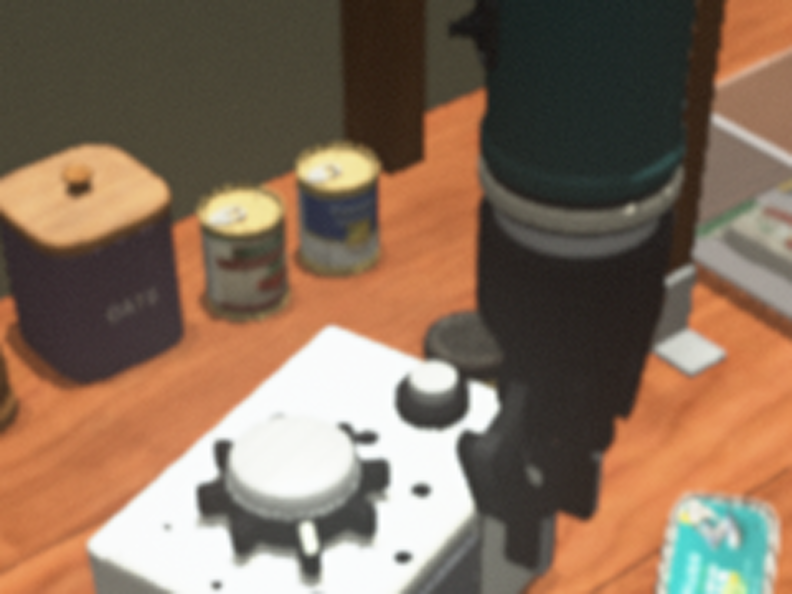

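Bin is home. The front face measures about 76 mm ahead of the axis, and 77 was expected. Next I open the gripper so one finger does the flicking, and measure that fingertip.

```bash
python3 -m crank '[{"tx":0,"ty":-0.218,"tz":0,"ax":0,"ay":0,"az":0,"grip":1},{"tx":0.15,"ty":-0.218,"tz":0,"ax":0,"ay":0,"az":0,"grip":1},{"tx":0.312,"ty":-0.218,"tz":0,"ax":0,"ay":0,"az":0,"grip":1},{"tx":0.312,"ty":-0.218,"tz":0,"ax":0,"ay":0,"az":0,"grip":1},{"tx":0.312,"ty":-0.218,"tz":0,"ax":0,"ay":0,"az":0,"grip":1},{"tx":0.312,"ty":-0.218,"tz":0,"ax":0,"ay":0,"az":0,"grip":1}]' >/dev/null;  python3 st.py
cat > tips.py <<'E'
from fit import *
import sys
g=grab('scene')
s=ctrl.sense(); c=G(s['ee_pos']); z0=s['ee_pos'][2]
v,u=np.mgrid[20:300:1,180:440:1]
Q=np.array([w(g,a,b) for a,b in zip(u.ravel(),v.ravel())]); q=(Q[:,:2]-axis)@R-c
for sg,n in((1,'left'),(-1,'right')):
    for z in range(-3,40,6):
        k=(abs(Q[:,2]-z0-z)<3)&(abs(q[:,0])<25)&(sg*q[:,1]>30)&(sg*q[:,1]<75)
        if k.sum()>2: print(n,z,k.sum(),'x',q[k,0].min().round(),q[k,0].max().round(),'y',np.percentile(q[k,1],[0,10,90,100]).round())
E
python3 tips.py
```

```text
t 5.625 G [-51.6  63.8] z 171.5 yawerr deg 0.0 tilt [-1.6e-03 -1.0e-04 -1.0e+00] F [0.5 0.5] 0.1 grip 0.9993190623834293
left 15 10 x -12.0 -6.0 y [42. 44. 49. 49.]
left 21 33 x -12.0 5.0 y [41. 45. 55. 55.]
left 27 50 x -13.0 7.0 y [42. 46. 55. 56.]
left 33 54 x -13.0 6.0 y [41. 44. 56. 57.]
left 39 39 x -12.0 5.0 y [43. 46. 56. 56.]
right 15 30 x -12.0 10.0 y [-48. -45. -43. -42.]
right 21 49 x -13.0 10.0 y [-57. -49. -43. -42.]
right 27 46 x -13.0 10.0 y [-58. -49. -43. -42.]
right 33 45 x -13.0 9.0 y [-57. -48. -43. -42.]
right 39 41 x -12.0 9.0 y [-57. -49. -43. -42.]
```

Tips sit 13 mm above the TCP, outer faces at ±56.5. Insert and do the first flick.

```bash
python3 -m crank '[{"tx":0.005,"ty":0,"tz":0.1,"ax":0,"ay":0,"az":0,"grip":1},{"tx":0.005,"ty":0,"tz":0.15,"ax":0,"ay":0,"az":0,"grip":1},{"tx":0.005,"ty":0,"tz":0.19,"ax":0,"ay":0,"az":0,"grip":1},{"tx":0.005,"ty":0,"tz":0.19,"ax":0,"ay":0,"az":0,"grip":1},{"tx":0.005,"ty":0,"tz":0.19,"ax":0,"ay":0,"az":0,"grip":1}]' >/dev/null;  python3 st.py
python3 -m crank '[{"tx":0,"ty":0.03,"tz":0,"ax":0,"ay":0,"az":0,"grip":1},{"tx":0,"ty":0.05,"tz":0,"ax":0,"ay":0,"az":0,"grip":1}]'|grep force; python3 -m crank '[{"tx":0,"ty":0.02,"tz":0,"ax":0,"ay":0,"az":0,"grip":1},{"tx":0,"ty":0.04,"tz":0,"ax":0,"ay":0,"az":0,"grip":1},{"tx":0,"ty":0.055,"tz":0,"ax":0,"ay":0,"az":0,"grip":1},{"tx":0,"ty":0.055,"tz":0,"ax":0,"ay":0,"az":0,"grip":1}]'|grep force;python3 st.py
python3 -m crank '[{"tx":-0.1,"ty":0,"tz":0,"ax":0,"ay":0,"az":0,"grip":1},{"tx":-0.2,"ty":0,"tz":-0.15,"ax":0,"ay":0,"az":0,"grip":1},{"tx":-0.3,"ty":0,"tz":-0.3,"ax":0,"ay":0,"az":0,"grip":1},{"tx":-0.3,"ty":0,"tz":-0.3,"ax":0,"ay":0,"az":0,"grip":1},{"tx":-0.3,"ty":0,"tz":-0.3,"ax":0,"ay":0,"az":0,"grip":1},{"tx":-0.3,"ty":0,"tz":-0.3,"ax":0,"ay":0,"az":0,"grip":1}]'|grep force;python3 st.py
python3 - <<'E'
from h import *
f=grab('scene'); save(f,'s4.png',(210,130,390,270),4.2)
E
```

```text
t 6.3 G [-48.3  63.9] z 115.9 yawerr deg 0.02 tilt [ 0.0011  0.     -1.    ] F [0.5 0.3] -0.7 grip 0.9988293487085681
contact_force: [-0.0, 0.9, 1.4]
gripper_force: 0.7
contact_force: [-0.2, 0.0, 0.5]
gripper_force: 0.0
t 7.05 G [-48.9  32. ] z 115.1 yawerr deg -0.02 tilt [-3.e-04  0.e+00 -1.e+00] F [-0.2  0.1] 0.5 grip 1.0023414422010684
contact_force: [0.6, 0.1, 0.4]
gripper_force: 0.0
t 7.8 G [-139.3   32.6] z 203.7 yawerr deg 0.02 tilt [-2.7e-03 -3.0e-04 -1.0e+00] F [ 0.6 -0.1] 0.4 grip 1.0008142186421338
```

View pics/s4.png

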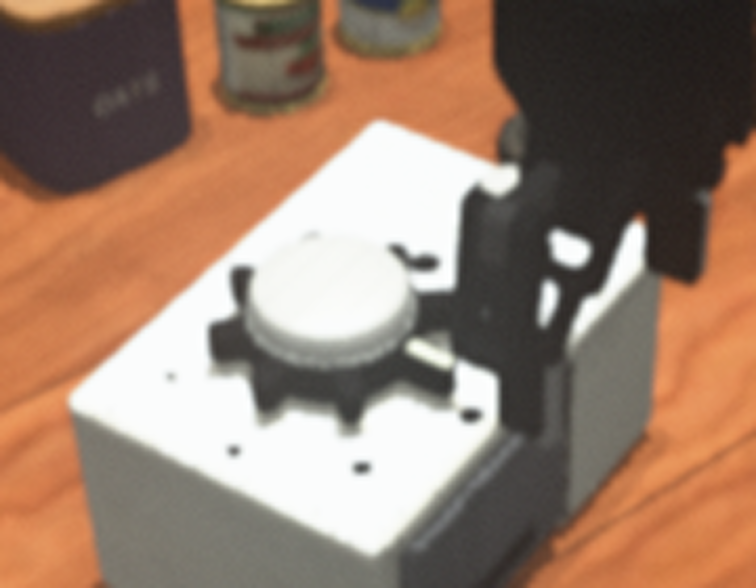

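One click gained: the pointer now points at the front dot. I'll do the other two flicks the same way.

```bash
python3 -m crank '[{"tx":0,"ty":-0.105,"tz":0,"ax":0,"ay":0,"az":0,"grip":1},{"tx":0.2,"ty":-0.105,"tz":0.1,"ax":0,"ay":0,"az":0,"grip":1},{"tx":0.303,"ty":-0.105,"tz":0.15,"ax":0,"ay":0,"az":0,"grip":1},{"tx":0.303,"ty":-0.105,"tz":0.22,"ax":0,"ay":0,"az":0,"grip":1},{"tx":0.303,"ty":-0.105,"tz":0.295,"ax":0,"ay":0,"az":0,"grip":1},{"tx":0.303,"ty":-0.105,"tz":0.295,"ax":0,"ay":0,"az":0,"grip":1}]' |grep force;  python3 st.py
python3 -m crank '[{"tx":0,"ty":0.03,"tz":0,"ax":0,"ay":0,"az":0,"grip":1},{"tx":0,"ty":0.05,"tz":0,"ax":0,"ay":0,"az":0,"grip":1},{"tx":0,"ty":0.07,"tz":0,"ax":0,"ay":0,"az":0,"grip":1},{"tx":0,"ty":0.09,"tz":0,"ax":0,"ay":0,"az":0,"grip":1},{"tx":0,"ty":0.105,"tz":0,"ax":0,"ay":0,"az":0,"grip":1},{"tx":0,"ty":0.105,"tz":0,"ax":0,"ay":0,"az":0,"grip":1},{"tx":-0.1,"ty":0.105,"tz":0,"ax":0,"ay":0,"az":0,"grip":1},{"tx":-0.1,"ty":0.105,"tz":0,"ax":0,"ay":0,"az":0,"grip":1}]'|grep force;python3 st.py; python3 - <<'E'
from h import *
f=grab('scene'); save(f,'s5.png',(210,130,390,270),4.2)
E
```

```text
contact_force: [-1.0, -0.4, 0.2]
gripper_force: 0.0
t 8.6 G [-50.4  64.1] z 113.1 yawerr deg 0.02 tilt [-7.6e-03 -2.0e-04 -1.0e+00] F [-1.1 -0.1] 0.2 grip 1.0029026815800217
contact_force: [-0.3, 0.8, 0.3]
gripper_force: 0.0
t 9.6 G [-79.9  32.7] z 116.0 yawerr deg 0.02 tilt [-2.1e-03 -3.0e-04 -1.0e+00] F [-0.1  0.9] 0.3 grip 1.001906642500267
```

View pics/s5.png

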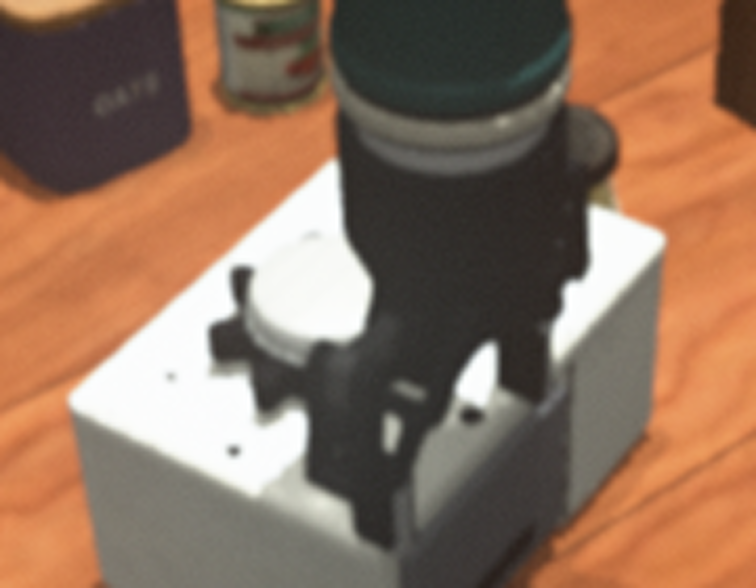

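The gripper hides the pointer, so I'll back off and up to check before the third flick.

```bash
python3 -m crank '[{"tx":-0.2,"ty":0,"tz":-0.15,"ax":0,"ay":0,"az":0,"grip":1},{"tx":-0.2,"ty":0,"tz":-0.3,"ax":0,"ay":0,"az":0,"grip":1},{"tx":-0.2,"ty":0.3,"tz":-0.3,"ax":0,"ay":0,"az":0,"grip":1},{"tx":-0.2,"ty":0.3,"tz":-0.3,"ax":0,"ay":0,"az":0,"grip":1},{"tx":-0.2,"ty":0.3,"tz":-0.3,"ax":0,"ay":0,"az":0,"grip":1}]'|grep force;python3 st.py
python3 - <<'E'
from h import *
f=grab('scene'); save(f,'s6.png',(210,130,390,270),4.2)
E
```

```text
contact_force: [0.6, 1.0, 0.4]
gripper_force: 0.0
t 10.275 G [-136.9  -59. ] z 207.3 yawerr deg -0.15 tilt [ 1.5e-03  5.0e-04 -1.0e+00] F [0.8 0.7] 0.4 grip 0.9992624944721441
```

View pics/s6.png

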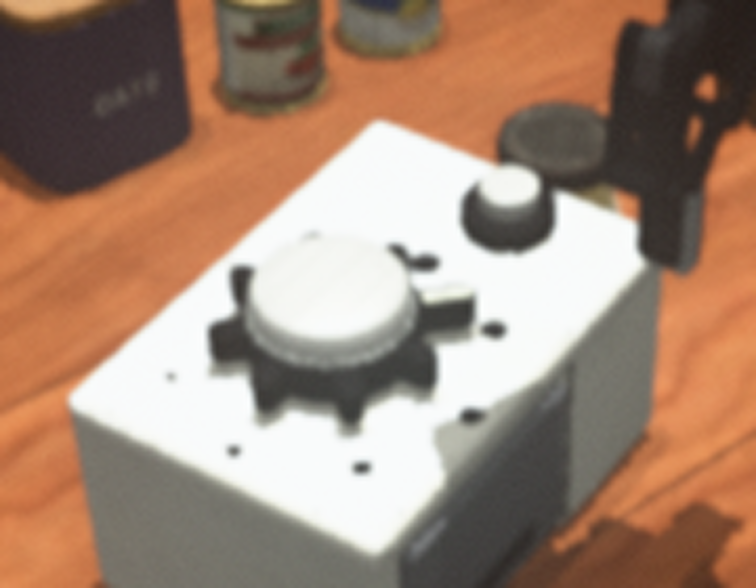

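The pointer is at the front-right dot; one more flick.

```bash
python3 -m crank '[{"tx":0,"ty":-0.2,"tz":0,"ax":0,"ay":0,"az":0,"grip":1},{"tx":0,"ty":-0.41,"tz":0,"ax":0,"ay":0,"az":0,"grip":1},{"tx":0.15,"ty":-0.41,"tz":0,"ax":0,"ay":0,"az":0,"grip":1},{"tx":0.291,"ty":-0.41,"tz":0.1,"ax":0,"ay":0,"az":0,"grip":1},{"tx":0.291,"ty":-0.41,"tz":0.15,"ax":0,"ay":0,"az":0,"grip":1},{"tx":0.291,"ty":-0.41,"tz":0.22,"ax":0,"ay":0,"az":0,"grip":1},{"tx":0.291,"ty":-0.41,"tz":0.308,"ax":0,"ay":0,"az":0,"grip":1},{"tx":0.291,"ty":-0.41,"tz":0.308,"ax":0,"ay":0,"az":0,"grip":1}]' |grep force;  python3 st.py
python3 -m crank '[{"tx":0,"ty":0.03,"tz":0,"ax":0,"ay":0,"az":0,"grip":1},{"tx":0,"ty":0.05,"tz":0,"ax":0,"ay":0,"az":0,"grip":1},{"tx":0,"ty":0.07,"tz":0,"ax":0,"ay":0,"az":0,"grip":1},{"tx":0,"ty":0.09,"tz":0,"ax":0,"ay":0,"az":0,"grip":1},{"tx":0,"ty":0.105,"tz":0,"ax":0,"ay":0,"az":0,"grip":1},{"tx":0,"ty":0.105,"tz":0,"ax":0,"ay":0,"az":0,"grip":1},{"tx":-0.1,"ty":0.105,"tz":0,"ax":0,"ay":0,"az":0,"grip":1},{"tx":-0.2,"ty":0.105,"tz":-0.1,"ax":0,"ay":0,"az":0,"grip":1},{"tx":-0.3,"ty":0.105,"tz":-0.3,"ax":0,"ay":0,"az":0,"grip":-1},{"tx":-0.3,"ty":0.405,"tz":-0.3,"ax":0,"ay":0,"az":0,"grip":-1},{"tx":-0.3,"ty":0.405,"tz":-0.3,"ax":0,"ay":0,"az":0,"grip":-1},{"tx":-0.3,"ty":0.405,"tz":-0.3,"ax":0,"ay":0,"az":0,"grip":-1}]'|grep force;python3 st.py; python3 - <<'E'
from h import *
f=grab('scene'); save(f,'s7.png',(210,130,390,270),4.2)
E
```

```text
contact_force: [-0.1, -0.1, 0.2]
gripper_force: 0.0
t 11.325 G [-53.8  66.3] z 111.8 yawerr deg 0.04 tilt [-6.4e-03 -5.0e-04 -1.0e+00] F [-0.1 -0.1] 0.2 grip 0.9976650705679007
contact_force: [0.6, 0.7, -0.2]
gripper_force: 0.0
t 12.825 G [-140.4  -57.3] z 204.8 yawerr deg -0.15 tilt [ 1.1e-03  4.0e-04 -1.0e+00] F [0.8 0.5] -0.2 grip 0.13884363334379254
```

View pics/s7.png

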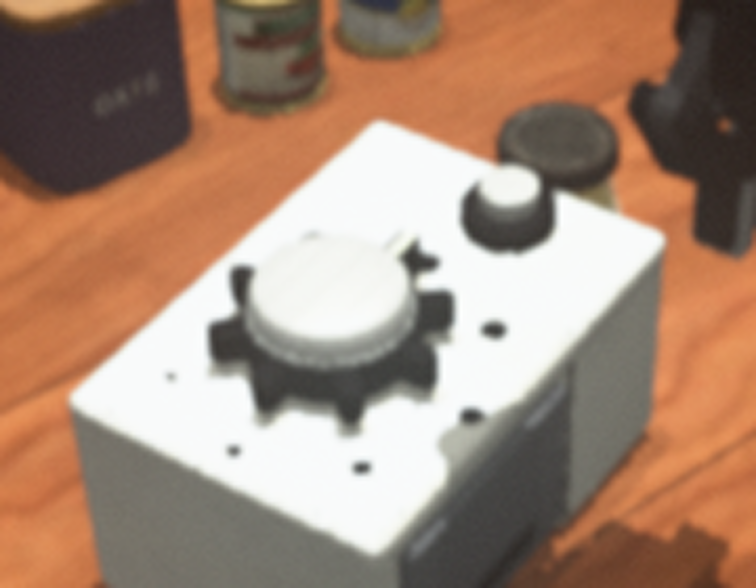

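The pointer is beside the sixth dot (425,262). I'll check it by projection and recheck the button position in the top view.

```bash
python3 - <<'E'
from fit import *
g=load('scene')
for n,a in(('click5',-90),('click6',-45),('click4',-135)):
    for r in (40,56):
        p=np.r_[R@(r*np.array([np.cos(np.radians(a)),np.sin(np.radians(a))]))+axis,141]
        print(n,r,((px(g,p)-[210,130])*4.2).round())
v,u=np.mgrid[165:190,315:345]
Q=np.array([w(g,a,b) for a,b in zip(u.ravel(),v.ravel())]); q=(Q[:,:2]-axis)@R
I=g['img'][165:190,315:345].reshape(-1,3).min(1)
m=(Q[:,2]>138)&(I>150); print('btn cap',m.sum(),q[m].min(0),q[m].max(0),Q[m,2].mean())
t=grab('top'); p=[w(t,260+514/4.4,160+262/4.4)]; print(p,G(p[0])); save(t,'t8.png',(260,160,440,295),4.4)
E
```

```text
click5 40 [385. 255.]
click5 56 [407. 233.]
click6 40 [310. 246.]
click6 56 [304. 221.]
click4 40 [427. 297.]
click4 56 [467. 291.]
btn cap 101 [-403.94209596 -120.07216335] [ -3.03988081 512.09347282] 145.3822480251344
[array([566.20095816,  13.67557451, 141.94608267])] [ -15.4 -105. ]
```

View pics/t8.png

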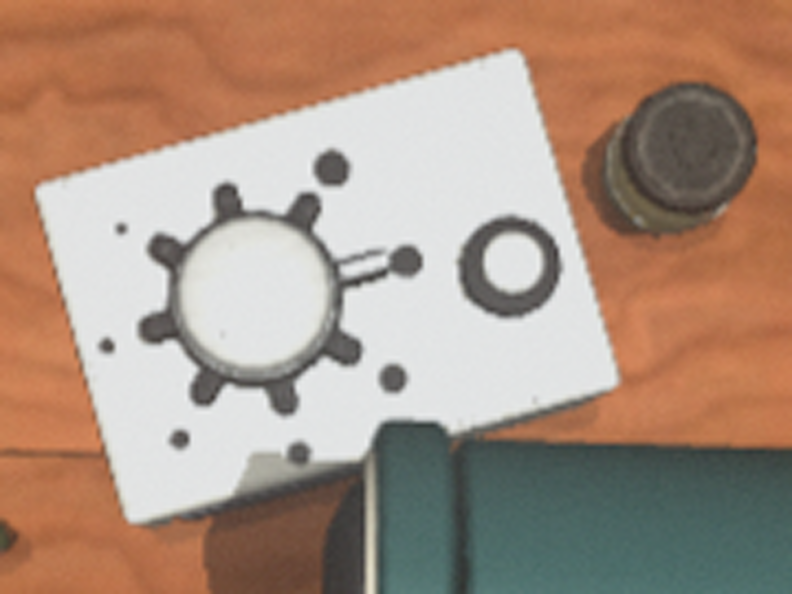

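The pointer rests at the second-largest dot (406,261), the grinder hasn't moved, and the bin is home. Next I approach the button low from the front.

```bash
python3 -m crank '[{"tx":0,"ty":0.159,"tz":0.1,"ax":0,"ay":0,"az":0,"grip":-1},{"tx":0,"ty":0.159,"tz":0.182,"ax":0,"ay":0,"az":0,"grip":-1},{"tx":0,"ty":0.159,"tz":0.182,"ax":0,"ay":0,"az":0,"grip":-1},{"tx":0.15,"ty":0.159,"tz":0.182,"ax":0,"ay":0,"az":0,"grip":-1},{"tx":0.3,"ty":0.159,"tz":0.182,"ax":0,"ay":0,"az":0,"grip":-1},{"tx":0.42,"ty":0.159,"tz":0.182,"ax":0,"ay":0,"az":0,"grip":-1},{"tx":0.42,"ty":0.159,"tz":0.182,"ax":0,"ay":0,"az":0,"grip":-1},{"tx":0.42,"ty":0.159,"tz":0.182,"ax":0,"ay":0,"az":0,"grip":-1}]' |grep force;  python3 st.py
```

```text
contact_force: [-0.6, -0.3, 0.1]
gripper_force: 0.0
t 13.925 G [ -14.8 -102.7] z 150.0 yawerr deg 0.11 tilt [-7.e-04 -3.e-04 -1.e+00] F [-0.7 -0.1] 0.1 grip 0.000881111780386382
```

```bash
python3 -m crank '[{"tx":0,"ty":0.007,"tz":0.02,"ax":0,"ay":0,"az":0,"grip":-1},{"tx":0,"ty":0.007,"tz":0.03,"ax":0,"ay":0,"az":0,"grip":-1},{"tx":0,"ty":0.007,"tz":0.03,"ax":0,"ay":0,"az":0,"grip":-1}]' >/dev/null;  python3 st.py;  python3 -m crank '[{"tx":0,"ty":0,"tz":0.01,"ax":0,"ay":0,"az":0,"grip":-1},{"tx":0,"ty":0,"tz":0.01,"ax":0,"ay":0,"az":0,"grip":-1}]' >/dev/null;  python3 st.py; python3 -m crank '[{"tx":0,"ty":0,"tz":0.008,"ax":0,"ay":0,"az":0,"grip":-1},{"tx":0,"ty":0,"tz":0.008,"ax":0,"ay":0,"az":0,"grip":-1}]' >/dev/null;  python3 st.py
```

```text
t 14.3 G [ -15.4 -105.8] z 140.3 yawerr deg -0.01 tilt [-8.e-04 -3.e-04 -1.e+00] F [ 0.1 -0.8] 1.0 grip -0.0028448308376827097
t 14.55 G [ -14.8 -106. ] z 137.8 yawerr deg 0.01 tilt [-3.e-04  1.e-04 -1.e+00] F [-2.   0.1] 2.7 grip -0.0005172975783911486
t 14.8 G [ -14.6 -106. ] z 135.4 yawerr deg 0.02 tilt [-1.e-04  3.e-04 -1.e+00] F [-2.4 -1.5] 3.0 grip 0.000569225788888604
```

```bash
python3 -m crank '[{"tx":0,"ty":0,"tz":0.008,"ax":0,"ay":0,"az":0,"grip":-1},{"tx":0,"ty":0,"tz":0.008,"ax":0,"ay":0,"az":0,"grip":-1}]' >/dev/null;  python3 st.py; python3 -m crank '[{"tx":0,"ty":0,"tz":0.008,"ax":0,"ay":0,"az":0,"grip":-1},{"tx":0,"ty":0,"tz":0.008,"ax":0,"ay":0,"az":0,"grip":-1}]' >/dev/null;  python3 st.py
```

```text
t 15.05 G [ -14.5 -106. ] z 134.0 yawerr deg 0.02 tilt [ 0.e+00  3.e-04 -1.e+00] F [-5.4  0.3] 9.6 grip -0.001241930844507521
t 15.3 G [ -14.4 -106.1] z 133.7 yawerr deg 0.03 tilt [ 2.e-04  5.e-04 -1.e+00] F [-8.9  2.1] 20.7 grip 7.748298788705193e-05
```

The button bottomed out 6 mm down, with a hard stop at 20 N. Now I release and retreat.

```bash
python3 -m crank '[{"tx":0,"ty":0,"tz":-0.03,"ax":0,"ay":0,"az":0,"grip":-1},{"tx":0,"ty":0,"tz":-0.08,"ax":0,"ay":0,"az":0,"grip":-1},{"tx":-0.2,"ty":0,"tz":-0.1,"ax":0,"ay":0,"az":0,"grip":-1},{"tx":-0.42,"ty":0,"tz":-0.25,"ax":0,"ay":0,"az":0,"grip":-1},{"tx":-0.42,"ty":0,"tz":-0.25,"ax":0,"ay":0,"az":0,"grip":-1},{"tx":-0.42,"ty":0,"tz":-0.25,"ax":0,"ay":0,"az":0,"grip":-1},{"tx":-0.42,"ty":0,"tz":-0.25,"ax":0,"ay":0,"az":0,"grip":-1}]' >/dev/null;  python3 st.py; python3 - <<'E'
from fit import *
t0=load('top'); t=grab('top'); g=grab('scene')
a=slice(165,245),slice(265,400)
d=abs(t['img'][a].astype(int)-t0['img'][a].astype(int)).max(2); print('changed px',(d>60).sum(), 'btn z',w(t,376.8,219.5)[2],w(load('scene'),330,175)[2])
v,u=np.mgrid[150:300:2,280:370:2]
Q=np.array([w(g,x,y) for x,y in zip(u.ravel(),v.ravel())]); q=(Q[:,:2]-axis)@R
m=(Q[:,2]>35)&(Q[:,2]<95)&(q[:,0]<-60)&(q[:,0]>-120)&(abs(q[:,1])<50); print('bin x',np.percentile(q[m,0],[10,50]))
E
```

```text
t 16.175 G [-139.7 -105.9] z 205.0 yawerr deg 0.02 tilt [ 3.e-04 -3.e-04 -1.e+00] F [ 0.  -0.2] -0.4 grip -0.0025972131036802247
changed px 21 btn z 141.73001204488764 141.71161161239888
bin x [-77.1069521  -76.31242738]
```

```bash
python3 -c "
from workcell import ctrl
print(ctrl.finish_job())"
```

```text
the job is handed in; nothing more can be done
None
```

I handed the job in at about 16 s of the 64 s limit, verdict not shown: the bin is home, the pointer rests at the second-largest dot, and the start button was pressed to its stop and is up again.

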